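Make up two bead-making kits

ROBOT

A 6-joint arm with a two-finger parallel gripper is mounted at the origin on a cart in front of the work surface, level with it; the furniture and walls round the work are solid. World frame = base frame: x ahead of the robot, y to its left, z up, the work surface at z = 0. Lengths are in m, angles in rad, forces in N, time in s.
With the tool pointing down it reaches from about 0.2 to 0.875 m from the base axis. Payload 3.4 kg.
Tool frame: the origin (TCP) lies between the finger pads; the fingertips stand 25 mm ahead of it and the grasp point (between the pads) lies 6 mm ahead of it (r.nose_length is the z of the fingertips in the tool frame, in m); z points along the fingers, x is the direction in which the jaws open and shut, and the axes are right-handed (so a half turn about z gives the same grasp; the last joint's range is limited). The gripper opens to 94 mm and grips with 3 to 60 N. Pads are 16 mm wide; open, the fingers measure 119 mm over their backs; the gripper's body (75 mm by 177 mm) begins 78 mm behind the grasp point.
Start: joints at [1.144, 0.276, 1.505, -0, 1.361, -0.121], TCP at [0.173, 0.548, 0.23] pointing down, gripper open.
Joint ranges: [-2.89, 2.89], [-0.75, 2.08], [0.22, 2.7], [-1.18, 4.32], [0.11, 2.71], [-2.7, 2.7]. Speed limits (rad/s): [2.57, 2.57, 3.14, 3.14, 3.14, 3.14].

INTERFACE

Orientations are given as a unit quaternion [w, x, y, z].
In Python, from plant import r, gripper_to, inverse_kinematics, vision, models, telemetry gives the robot as it stands. Calls block until the motion is done:
- r.move_to(position, orientation): joint-space move of the TCP to a pose.
- r.move_l(position, rot=None, vel=0.15, guard=None): straight line of the TCP; rot=None keeps the orientation; vel is the mean speed in m/s. With guard (N) it stops when the force on the tool has changed by that much, and returns True; else False.
- r.movej(angles): joint-space move.
- gripper_to(opening, f_grip=None): finger opening in m; f_grip is the grip in N (None keeps the last); returns when the fingers have stopped.
- r.hold(seconds).
- inverse_kinematics(position, orientation): joint angles nearest the present ones, or None.
- vision.snapshot(name): name is "scene" or "top"; returns the picture (384x512x3 uint8, red, green, blue); there is no depth.
- vision.get_calibration(name): a dict with "fx", "fy", "cx", "cy" (pixels), "D" ([k1, k2, p1, p2, k3] as OpenCV has them; the pictures are not rectified), "position" and "orientation" of the camera in the world. Camera axes: x right, y down, z forward; pixel columns grow to the right and rows downward; lengths in m; the calibration is good to about 2 mm. A picture is of the moment at which its call begins. get_calibration takes no time and is no camera call.
A pose or a line that the arm cannot do raises r.PlanningError and nothing moves.
- r.sign_off(): hands the job in, once; it reports no verdict.
Trained networks look in the newest picture that a camera, given by its name, has taken for a name from the list of things; names that differ only in an ending like _2 or _b are one class to them, and where a whole thing is asked for, a point or a joint stands for the part that bears it (a point fixed in the world has none). Each returns a list of dicts, best first, with "score" (0 to 1); they miss things now and then, are a little off and sometimes report something else, mostly with a low value. They report only what shows in the picture. A call takes as long as a camera call. They do not tell look-alikes from the thing itself.
- models.boxes_of(thing, camera): "at" ([x, y, z] in m, in world coordinates, good to about 4 mm: the middle of the surface that is visible of it).
- models.regions_of(thing, camera): "pixels" (384x512 bool, what is visible of it).
- models.mark_of(thing, camera): "at" ([x, y, z] in m, in world coordinates, good to about 4 mm: a listed point, or the origin of a listed thing).
Readings, each from a call of its own:
- telemetry.current_t(): time.
- telemetry.current_joints(): joint angles.
- telemetry.current_dq(): joint speeds.
- telemetry.current_joint_efforts(): joint torques, N m.
- telemetry.current_ee_pos(): TCP position.
- telemetry.current_tool_rot(): TCP orientation.
- telemetry.current_wrist_force(): force on the tool from outside, world axes, zero at the start.
- telemetry.current_torque(): the same for the moment, N m.
- telemetry.current_opening(): finger opening in m.
Only numpy, scipy, OpenCV 4.12 (cv2) and the standard library are available. Lean on these libraries where they do the work, as an engineer would, in place of code of your own. Each camera call takes 0.05 s, during which the arm holds its last target.

TASK

Make up two bead-making kits from the stock standing on the bench to the right of the two trays: the blue tray gets the jar of pink frit with the black cap, standing in the bay with the round black pad, and the small drilled aluminium block in its plain bay; the yellow tray gets the jar of teal frit with the white cap, in the bay with the round black pad, and the open tin of blue frit in its plain bay. Set each thing down upright and flat on the floor of its bay without dropping it, and leave the jar of ivory frit and the lidded grey tin where they stand.

Things in the scene. Friction and masses are not known exactly. Their poses are not given: they have to be found in the camera images.
- blue_tray: Low blue kit tray with two bays side by side. 86 mm (its x) by 167 mm (its y), 12 mm high, walls and divider 5 mm, floor 3 mm thick; origin at the centre of its underside, z up; fixed to the bench. Bays 76 mm square inside, centred at x = 0, y = +40.5 and -40.5 mm. The bay at y = +40.5 mm has a round black pad (60 mm across, flush), for the jar; the bay at y = -40.5 mm is plain.
- yellow_tray: Low yellow kit tray with two bays side by side. 86 mm (its x) by 167 mm (its y), 12 mm high, walls and divider 5 mm, floor 3 mm thick; origin at the centre of its underside, z up; fixed to the bench. Bays 76 mm square inside, centred at x = 0, y = +40.5 and -40.5 mm. The bay at y = -40.5 mm has a round black pad (60 mm across, flush), for the jar; the bay at y = +40.5 mm is plain.
- pink_jar: Round glass jar of pink frit with a black cap, 46 mm across, 71 mm high, about 0.11 kg; grasp round the body. Origin at the centre of its underside, z up.
- teal_jar: Round glass jar of teal-green frit with a white cap, 42 mm across, 63 mm high, about 0.13 kg; grasp round the body. Origin at the centre of its underside, z up.
- blue_tin: Open round tin filled with dark blue frit, no lid, 48 mm across, 28 mm high, about 0.07 kg; grasp across the outside. Origin at the centre of its underside, z up.
- drilled_block: Small aluminium block with two drilled holes in its top, 16 mm (its x) by 30 mm (its y) by 18 mm high, about 0.03 kg; grasp across the 16 mm. Origin at the centre of its underside, z up.
- ivory_jar: Round glass jar of ivory frit with a grey cap, 50 mm across, 80 mm high; not part of a kit, stays where it is. Origin at the centre of its underside, z up.
- lidded_tin: Closed round grey tin with a lid, 50 mm across, 24 mm high; not part of a kit, stays where it is. Origin at the centre of its underside, z up.
Mind the look-alikes: they are no part of the job. Of the things that look like the drilled_block, take the one that is farthest to the robot's right at the start.

How it is judged:
At the end, for the whole second after the job is handed in: Each of the four kit things stands in its own bay, released and at rest: centre within 18 mm (pink jar), 32 mm (block), 20 mm (teal jar), 17 mm (tin) of the bay centre along each tray axis, underside under 8 mm above the tray underside, tilt under 0.15 rad (x of pink_jar in the frame of blue_tray between -0.018 and 0.018 m and y of pink_jar in the frame of blue_tray between 0.0225 and 0.0585 m and z of each of pink_jar, drilled_block in the frame of blue_tray below 0.008 m and angle between each of pink_jar, drilled_block, teal_jar, blue_tin's own z axis and vertical below 0.15 rad and linear speed of each of pink_jar, drilled_block, teal_jar, blue_tin below 0.02 m/s and contact force between the fingers and pink_jar below 0.1 N and x of drilled_block in the frame of blue_tray between -0.032 and 0.032 m and y of drilled_block in the frame of blue_tray between -0.0725 and -0.0085 m and contact force between the fingers and drilled_block below 0.1 N and x of teal_jar in the frame of yellow_tray between -0.02 and 0.02 m and y of teal_jar in the frame of yellow_tray between -0.0605 and -0.0205 m and z of each of teal_jar, blue_tin in the frame of yellow_tray below 0.008 m and contact force between the fingers and teal_jar below 0.1 N and x of blue_tin in the frame of yellow_tray between -0.017 and 0.017 m and y of blue_tin in the frame of yellow_tray between 0.0235 and 0.0575 m and contact force between the fingers and blue_tin below 0.1 N); the robot touches nothing.
It fails at once if the ivory jar (not part of a kit) is moved more than 15 mm from where it stood (distance of ivory_jar from where it was at the start of the episode above 0.015 m).
It fails at once if the lidded tin (not part of a kit) is moved more than 15 mm from where it stood (distance of lidded_tin from where it was at the start of the episode above 0.015 m).
It fails at once if a kit thing is dropped (falls freely by more than about 25 mm) ((linear speed of pink_jar above 0.7 m/s and contact force between anything else and pink_jar below 0.01 N) or (linear speed of drilled_block above 0.7 m/s and contact force between anything else and drilled_block below 0.01 N) or (linear speed of teal_jar above 0.7 m/s and contact force between anything else and teal_jar below 0.01 N) or (linear speed of blue_tin above 0.7 m/s and contact force between anything else and blue_tin below 0.01 N)).
It also fails if it takes over 106 s, if anything falls off the work surface, if the arm or the gripper's body presses on something with over 40 N, if the wrist force passes 120 N, or if a joint passes its speed limit or range.

## Working session

There is one attempt and no reset: what is moved stays moved. The work goes in short steps, each a Python script; the robot and the scene stay as the last script left them, time stands still between calls to the robot, and variables do not carry over. Pictures are saved under pics/ and viewed, and the job is handed in when it is done.

```bash
ls; mkdir -p pics; python3 - <<'E'
from plant import r, vision, telemetry
import cv2
for n in("scene","top"):
    im=vision.snapshot(n); cv2.imwrite(f"pics/a_{n}.png",cv2.resize(im[:,:,::-1],(800,600),interpolation=cv2.INTER_CUBIC))
    print(n,vision.get_calibration(n))
print(telemetry.current_t(), telemetry.current_tool_rot(), r.nose_length)
E
```

```text
pics
scene {'fx': 393.661284528294, 'fy': 393.661284528294, 'cx': 246.37366338234702, 'cy': 194.13176502413592, 'D': array([-0.01296913,  0.        ,  0.        ,  0.        ,  0.        ]), 'position': array([-0.21802577,  0.46428101,  0.60981075]), 'orientation': array([ 0.25504713, -0.48095109,  0.74428658, -0.38687788])}
top {'fx': 347.7573224071145, 'fy': 347.7573224071145, 'cx': 258.08915438400305, 'cy': 186.55129486550848, 'D': array([-0.02506738,  0.        ,  0.        ,  0.        ,  0.        ]), 'position': array([0.42702938, 0.13127329, 0.99241394]), 'orientation': array([-0.04104136,  0.71257608, -0.69875383,  0.04789602])}
0.1 [ 4.02566807e-04  8.06548925e-01  5.91166794e-01 -7.00158517e-04] 0.025
```

View pics/a_scene.png

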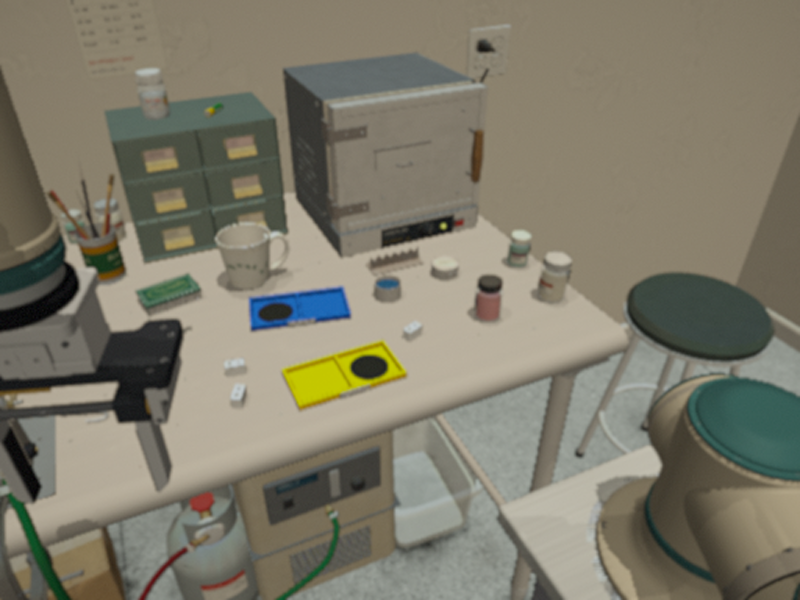

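View pics/a_top.png

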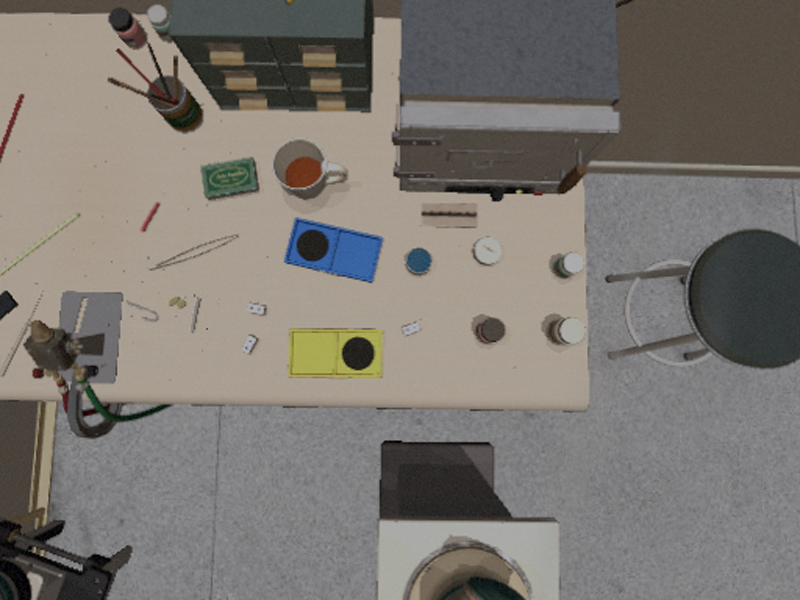

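The scene view shows the bench stock. In 800x600 top pixels, these could be confused:
- **Block:** white/aluminium blocks at (257,309), (250,344) and (411,327). The farthest right is (411,327).
- **Pink jar:** bench jar (490,330), or the jar at the back left (126,25). I want the bench one.
- **Teal jar:** (569,264), against the ivory jar (567,331) and the back-left jar (160,18).
- **Blue tin:** open tin (418,261), against the lidded tin (487,251).

Next I'll check these with a close crop and run the networks.

```bash
python3 - <<'E'
from plant import r, vision, models
import cv2, numpy as np
np.set_printoptions(precision=4,suppress=True)
ims={n:vision.snapshot(n) for n in("scene","top")}
a=ims["scene"][140:235,215:385]; b=ims["top"][125:250,240:385]
a=cv2.resize(a,(780,436),interpolation=cv2.INTER_CUBIC); b=cv2.resize(b,(696,600),interpolation=cv2.INTER_CUBIC)
cv2.imwrite("pics/b_scene.png",a[:,:,::-1]); cv2.imwrite("pics/b_top.png",b[:,:,::-1])
for t in "blue_tray yellow_tray pink_jar teal_jar blue_tin drilled_block ivory_jar lidded_tin".split():
    for n in("scene","top"):
        print(t,n,[(round(d["score"],2),np.round(d["at"],4).tolist()) for d in models.mark_of(t,n)])
E
```

```text
blue_tray scene [(0.69, [0.6301, 0.2564, -0.0029])]
blue_tray top [(0.89, [0.6259, 0.252, 0.0004])]
yellow_tray scene [(0.9, [0.4391, 0.2474, 0.0])]
yellow_tray top [(0.7, [0.4396, 0.2446, 0.0015])]
pink_jar scene [(0.55, [0.481, -0.0317, 0.0047]), (0.18, [0.4403, 0.2443, -0.0029])]
pink_jar top [(0.61, [0.4824, -0.0293, 0.001])]
teal_jar scene [(0.57, [0.6075, -0.1724, 0.0031])]
teal_jar top [(0.83, [0.603, -0.1714, -0.0013])]
blue_tin scene [(0.78, [0.6123, 0.0983, 0.0031])]
blue_tin top [(0.7, [0.6053, 0.0959, 0.0032])]
drilled_block scene [(0.62, [0.4504, 0.4001, 0.0036]), (0.6, [0.4816, 0.1051, 0.0021]), (0.58, [0.5149, 0.3864, -0.0005])]
drilled_block top [(0.62, [0.5121, 0.3854, -0.0036]), (0.61, [0.4545, 0.3989, 0.001]), (0.56, [0.4861, 0.1069, 0.0015])]
ivory_jar scene [(0.84, [0.4843, -0.1646, -0.0017]), (0.56, [0.4809, -0.033, 0.0026])]
ivory_jar top [(0.91, [0.483, -0.1621, 0.0016])]
lidded_tin scene [(0.55, [0.6302, -0.033, 0.0032])]
lidded_tin top [(0.49, [0.6323, -0.035, -0.002])]
```

View pics/b_scene.png

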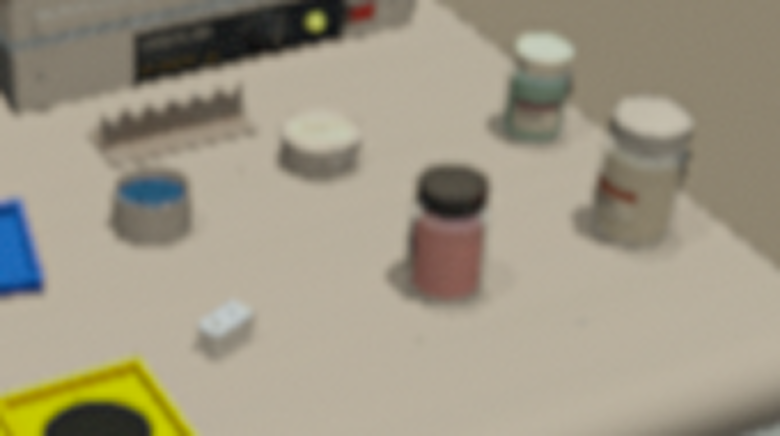

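View pics/b_top.png

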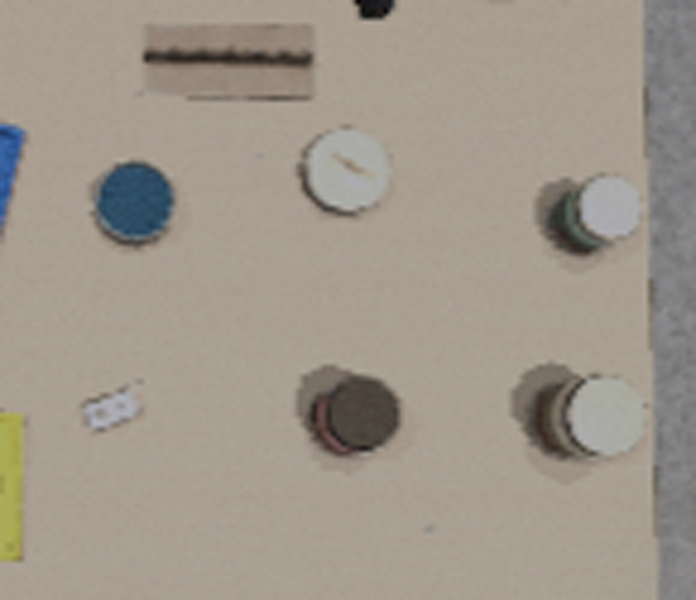

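The crops settle the choices. In the scene crop, the black-capped pink jar is at (450,232), the teal jar with white cap at (540,88), the ivory jar at (643,170), and the open blue tin at (152,207) against the lidded tin at (320,145). The rightmost drilled block is at (225,328). Next I'll get the yaws and refined positions from the masks.

```bash
cat > h.py <<'E'
from plant import r, gripper_to, inverse_kinematics, vision, models, telemetry
import cv2, numpy as np
from scipy.spatial.transform import Rotation as R
np.set_printoptions(precision=4,suppress=True)
def quat(yaw):  # tool down, tool x at yaw in world
    c,s=np.cos(yaw),np.sin(yaw)
    M=np.array([[c,s,0],[s,-c,0],[0,0,-1]])
    return R.from_matrix(M).as_quat()[[3,0,1,2]]
def unproj(uv,cam,z):
    c=vision.get_calibration(cam)
    K=np.array([[c['fx'],0,c['cx']],[0,c['fy'],c['cy']],[0,0,1]])
    p=cv2.undistortPoints(np.asarray(uv,float).reshape(-1,1,2),K,c['D'])[:,0]
    q=c['orientation']; M=R.from_quat([q[1],q[2],q[3],q[0]]).as_matrix()
    d=np.c_[p,np.ones(len(p))]@M.T
    o=c['position']
    return o+d*((z-o[2])/d[:,2])[:,None]
def mask(thing,cam,near=None):
    best=models.regions_of(thing,cam)
    return [(d['score'],d['pixels']) for d in best]
def pts(m):
    v,u=np.nonzero(m); return np.c_[u,v].astype(float)
E
python3 - <<'E'
from h import *
print(R.from_quat(telemetry.current_tool_rot()[[1,2,3,0]]).as_matrix())
for cam in("top","scene"):
    vision.snapshot(cam)
    for t,z in (("blue_tray",.012),("yellow_tray",.012),("drilled_block",.018)):
        for s,m in mask(t,cam):
            p=unproj(pts(m),cam,z)[:,:2]
            rc=cv2.minAreaRect((p*1000).astype(np.float32))
            print(cam,t,round(s,2),len(p),"centre",np.round(rc[0],1),"size",np.round(rc[1],1),"ang",round(rc[2],1),"mean",p.mean(0))
    for t,z in(("pink_jar",.071),("teal_jar",.063),("blue_tin",.028),("ivory_jar",.08),("lidded_tin",.024)):
        for s,m in mask(t,cam):
            print(cam,t,round(s,2),m.sum(),"mean px",pts(m).mean(0),"mean@top",unproj(pts(m).mean(0),cam,z)[0])
# pads: dark blobs within tray mask hull
im=vision.snapshot("top")
for t in("blue_tray","yellow_tray"):
    s,m=mask(t,"top")[0]
    h=cv2.convexHull(pts(m).astype(np.int32)); f=np.zeros(m.shape,np.uint8); cv2.fillConvexPoly(f,h,1)
    d=(im.max(2)<60)&(f>0)
    n,l,st,ce=cv2.connectedComponentsWithStats(d.astype(np.uint8)); k=1+st[1:,4].argmax()
    print(t,"pad",st[k],unproj(ce[k],"top",.003)[0])
E
```

```text
[[ 0.3011  0.9536  0.    ]
 [ 0.9536 -0.3011  0.0001]
 [ 0.0001  0.     -1.    ]]
top blue_tray 0.62 1822 centre [626.9 254.2] size [170.6  92.6] ang 79.1 mean [0.6266 0.2538]
top yellow_tray 0.66 1903 centre [441.  242.7] size [168.6  91.9] ang 88.8 mean [0.4391 0.2414]
top drilled_block 0.61 77 centre [450.4 394.9] size [20.2 30.7] ang 66.1 mean [0.4509 0.3956]
top drilled_block 0.39 55 centre [514.  386.8] size [14.1 28.4] ang 1.2 mean [0.5142 0.3867]
top pink_jar 0.74 242 mean px [313.8967 211.4793] mean@top [ 0.48   -0.0259  0.071 ]
top teal_jar 0.66 271 mean px [362.9631 169.4428] mean@top [ 0.5975 -0.1616  0.063 ]
top blue_tin 0.54 214 mean px [267.7757 165.9907] mean@top [0.6081 0.0969 0.028 ]
top ivory_jar 0.91 365 mean px [360.6219 211.5205] mean@top [ 0.4817 -0.1479  0.08  ]
top lidded_tin 0.49 262 mean px [312.3015 160.3855] mean@top [ 0.6277 -0.0296  0.024 ]
scene blue_tray 0.64 1419 centre [620.6 255.9] size [168.7 110. ] ang 78.3 mean [0.6171 0.257 ]
scene yellow_tray 0.9 1977 centre [432.5 245.2] size [ 96.  167.9] ang 0.6 mean [0.4308 0.248 ]
scene drilled_block 0.64 82 centre [472.3 116.2] size [24.9 36.7] ang 64.6 mean [0.4727 0.1159]
scene pink_jar 0.94 518 mean px [312.4054 191.1506] mean@top [0.4368 0.0017 0.071 ]
scene teal_jar 0.7 365 mean px [331.3096 159.8521] mean@top [ 0.5565 -0.1348  0.063 ]
scene blue_tin 0.34 324 mean px [331.784  159.6358] mean@top [ 0.6065 -0.1752  0.028 ]
scene ivory_jar 0.76 561 mean px [354.5276 177.7558] mean@top [ 0.4328 -0.1179  0.08  ]
scene lidded_tin 0.5 227 mean px [284.4846 171.3877] mean@top [ 0.6121 -0.0197  0.024 ]
blue_tray pad [190 148  20  19 297] [0.6358 0.2941 0.003 ]
yellow_tray pad [219 216  20  21 318] [0.4389 0.2037 0.003 ]
```

```bash
python3 - <<'E'
from h import *
im=vision.snapshot("top").astype(int)
sub=im[196:226,248:280]
bg=np.median(sub.reshape(-1,3),0); d=np.abs(sub-bg).sum(2)
blu=sub[:,:,2]-sub[:,:,0]  # whiter: blue up relative to beige
m=(blu-np.median(blu)>15)
n,l,st,ce=cv2.connectedComponentsWithStats(m.astype(np.uint8)); k=1+st[1:,4].argmax()
mm=cv2.morphologyEx((l==k).astype(np.uint8),cv2.MORPH_CLOSE,np.ones((3,3)))
print(st[k]); print("\n".join("".join("#" if x else "." for x in row) for row in mm))
v,u=np.nonzero(mm); p=unproj(np.c_[u+248,v+196],"top",.018)[:,:2]
rc=cv2.minAreaRect((p*1000).astype(np.float32)); print(rc,p.mean(0))
w,V=np.linalg.eigh(np.cov(p.T)); print(np.sqrt(w*12),"long axis deg",np.degrees(np.arctan2(V[1,1],V[0,1])))
vision.snapshot("top")
for _ in range(2):
  vision.snapshot("top"); print([d["at"] for d in models.mark_of("drilled_block","top")])
E
```

```text
[ 9 10 12  9 58]
................................
................................
................................
................................
................................
................................
................................
................................
................................
................................
..................#.............
...............#####............
.............#######............
..........###########...........
.........############...........
..........##########............
..........########..............
..........#####.................
............#...................
................................
................................
................................
................................
................................
................................
................................
................................
................................
................................
................................
((484.3333740234375, 109.02626037597656), (15.073461532592773, 30.187824249267578), 22.915334701538086) [0.4844 0.1089]
[0.0155 0.0306] long axis deg 111.49775468066352
[[0.4823, 0.109, 0.0015], [0.4576, 0.3989, -0.0007], [0.5139, 0.3887, 0.0004]]
[[0.4859, 0.1095, 0.0013], [0.4819, -0.0299, 0.0012], [0.4572, 0.3996, -0.0002], [0.515, 0.3872, 0.0012]]
```

```bash
cat >> h.py <<'E'
def save(cam,name,box=None):
    im=vision.snapshot(cam)
    if box: im=im[box[1]:box[3],box[0]:box[2]]
    s=min(800/im.shape[1],600/im.shape[0]); cv2.imwrite(f"pics/{name}.png",cv2.resize(im,None,fx=s,fy=s,interpolation=cv2.INTER_CUBIC)[:,:,::-1])
def yawpick(xy,z,yaw):
    best=None; q0=telemetry.current_joints()
    for y in (yaw,yaw+np.pi):
        q=inverse_kinematics([*xy,z],quat(y))
        if q is not None:
            c=np.abs(np.asarray(q)-q0).max()
            if best is None or c<best[0]: best=(c,y,q)
    print("ik",best); return best[1]
def pick(xy,z,yaw,opening,f,zt):
    y=yawpick(xy,zt,np.radians(yaw)); r.move_to([*xy,zt],quat(y))
    gripper_to(opening)
    hit=r.move_l([*xy,z+.03],vel=.2) 
    hit=r.move_l([*xy,z],vel=.06,guard=8)
    gripper_to(0.0,f); 
    print("descent hit",hit,"tcp",telemetry.current_ee_pos(),"opening",telemetry.current_opening(),"t",telemetry.current_t())
def lift(z):
    p=telemetry.current_ee_pos(); r.move_l([p[0],p[1],p[2]+.03],vel=.06); r.move_l([p[0],p[1],z],vel=.2)
    print("lifted opening",telemetry.current_opening(),"F",telemetry.current_wrist_force(),"t",telemetry.current_t())
E
python3 - <<'E'
from h import *
pick((.484,.1085),.0275,22,.045,15,.16)
lift(.16)
save("scene","c_scene",(200,100,420,265))
E
```

```text
ik (np.float64(1.0638515843534353), np.float64(0.3839724354387525), array([ 0.0802,  0.2104,  1.7815, -0.    ,  1.1496, -0.3038]))
descent hit False tcp [0.4841 0.1085 0.0277] opening 0.015330422420962627 t 7.0833
lifted opening 0.015470707207632172 F [ 0.0435  0.5067 -0.4856] t 8.3917
```

View pics/c_scene.png

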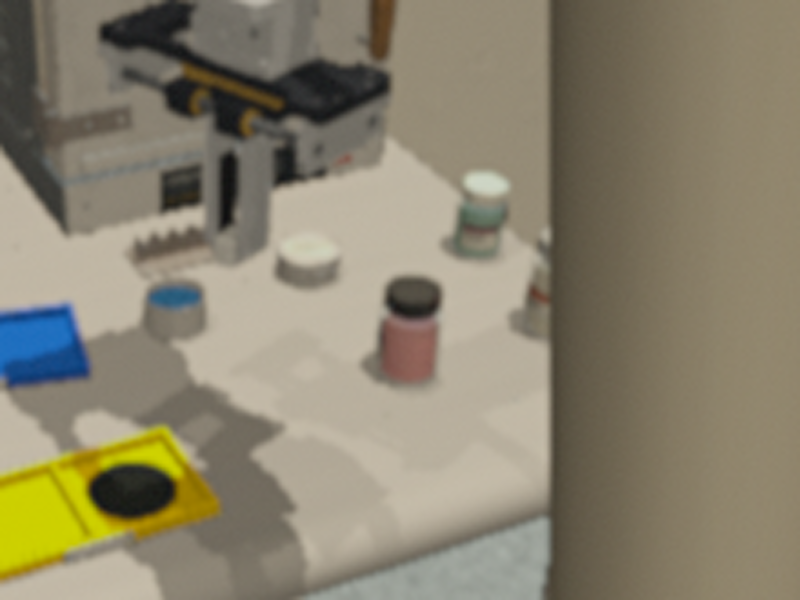

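The block is off the bench: its old spot is empty and the fingers read 15.5 mm. Now I'll place it in the plain blue bay.

```bash
cat >> h.py <<'E'
def place(xy,zgrasp,yaw,zt,open_by,rise=.16):
    y=yawpick(xy,zt,np.radians(yaw)); r.move_to([*xy,zt],quat(y))
    print("carried opening",telemetry.current_opening())
    zf=zgrasp+.003
    r.move_l([*xy,zf+.02],vel=.12); 
    hit=r.move_l([*xy,zf-.0015],vel=.02,guard=3)
    print("place hit",hit,"tcp",telemetry.current_ee_pos(),"expected z",zf,"F",telemetry.current_wrist_force())
    o=telemetry.current_opening(); gripper_to(o+open_by); r.hold(.2)
    p=telemetry.current_ee_pos(); r.move_l([*xy,p[2]+.04],vel=.06); r.move_l([*xy,rise],vel=.25)
    print("t",telemetry.current_t())
E
python3 - <<'E'
from h import *
place((.6193,.2140),.0277,79,.16,.018)
pick((.481,-.0305),.046,90,.085,20,.19)
lift(.19)
save("scene","d_scene",(100,100,420,340)); save("top","d_top",(150,100,420,300))
E
```

```text
ik (np.float64(0.8484095844281354), np.float64(1.3788101090755203), array([ 0.2266,  0.4378,  1.4321, -0.    ,  1.2717, -1.1522]))
carried opening 0.01522947260624259
place hit True tcp [0.6191 0.2139 0.0307] expected z 0.030699999999999998 F [0.1225 0.5986 3.6492]
t 13.2667
ik (np.float64(0.6264156927009121), np.float64(1.5707963267948966), array([-0.2078,  0.1642,  1.7608, -0.    ,  1.2166, -1.7786]))
descent hit False tcp [ 0.4811 -0.0305  0.0461] opening 0.04459089824837243 t 17.35
lifted opening 0.04486370180578427 F [ 0.271   0.0283 -1.0151] t 18.7167
```

View pics/d_scene.png

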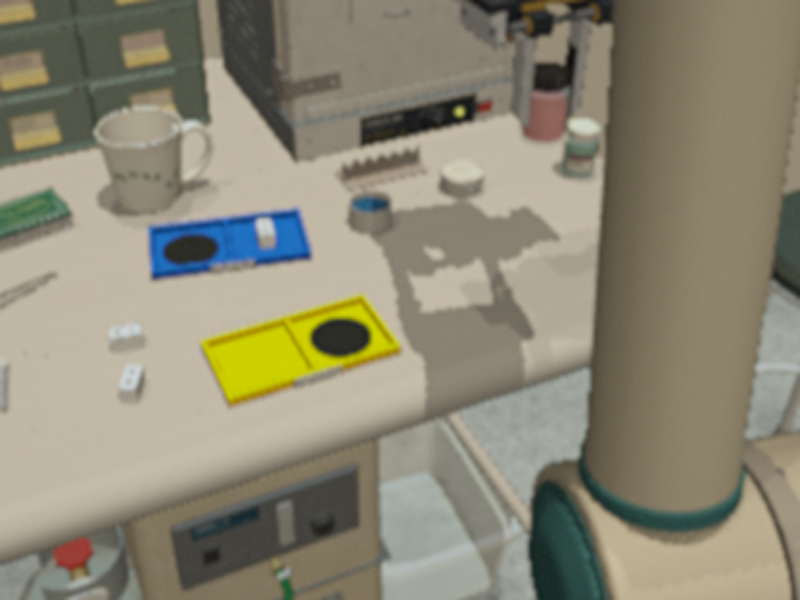

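View pics/d_top.png

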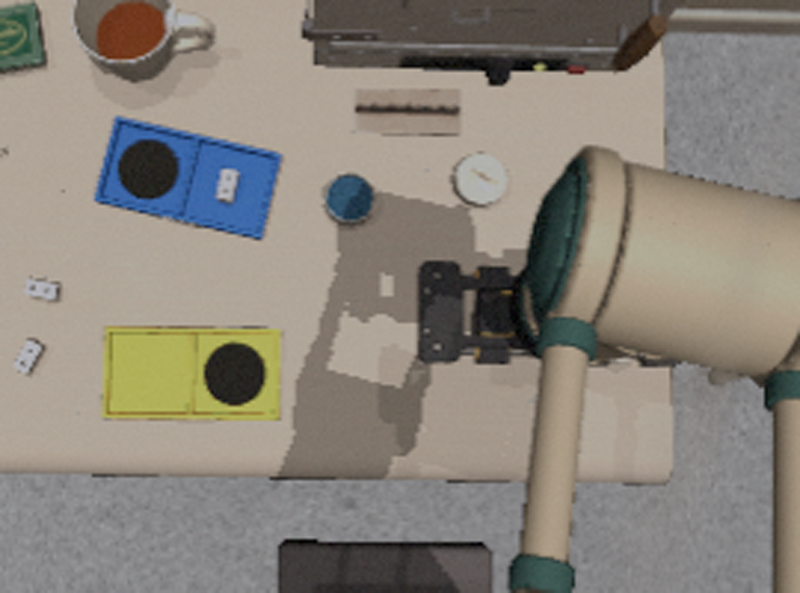

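The block stands upright in the plain blue bay, at (228,185) in the top crop, and the pink jar is held. Next I'll place the pink jar and pick up the teal one.

```bash
python3 - <<'E'
from h import *
place((.6349,.2937),.0461,79,.19,.018,.19)
pick((.6045,-.1715),.040,90,.085,20,.19)
lift(.19)
save("scene","e_scene",(100,100,420,340)); save("top","e_top",(150,100,420,300))
E
```

```text
ik (np.float64(0.7337449424822442), np.float64(1.3788101090755203), array([ 0.3339,  0.4855,  1.2743, -0.    ,  1.3819, -1.0449]))
carried opening 0.044658953071171854
place hit True tcp [0.6347 0.2936 0.0491] expected z 0.049100000000000005 F [-0.352  -1.1424  5.008 ]
t 24.325
ik (np.float64(0.9130214885704009), np.float64(1.5707963267948966), array([-0.3871,  0.3791,  1.4513, -0.    ,  1.3112, -1.9579]))
descent hit False tcp [ 0.6046 -0.1717  0.0402] opening 0.04107418715254821 t 28.725
lifted opening 0.0408526157591254 F [-0.0948 -0.3771 -1.2289] t 30.125
```

View pics/e_scene.png

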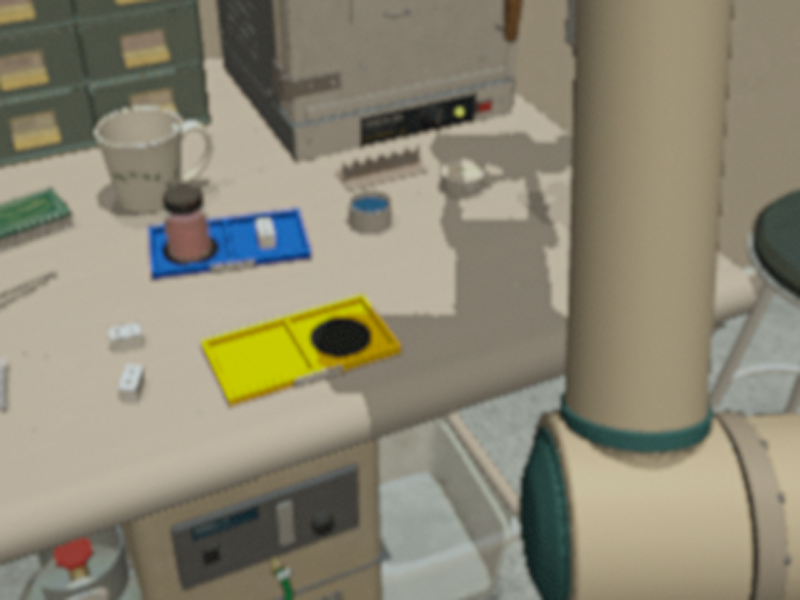

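View pics/e_top.png

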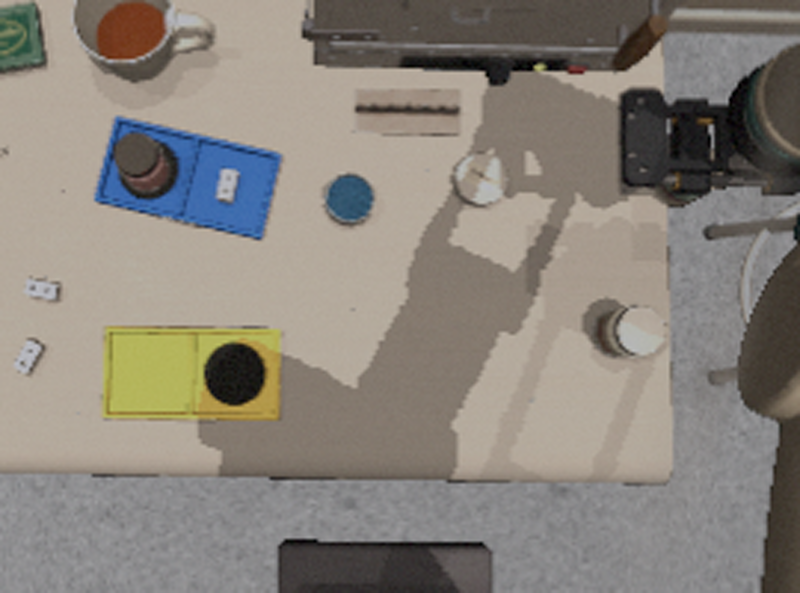

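The pink jar stands on the blue tray's pad, at (145,165) in the top crop. The fingers read 41 mm on the teal jar, which is off the bench, and the ivory jar hasn't moved. Next I'll place the teal jar and then move the tin.

```bash
python3 - <<'E'
from h import *
place((.4394,.2037),.0402,89,.19,.018,.19)
pick((.6075,.0968),.037,90,.072,15,.16)
lift(.16)
save("scene","f_scene",(100,100,420,340))
E
```

```text
ik (np.float64(0.6951659621257975), np.float64(1.5533430342749532), array([ 0.2903,  0.1677,  1.7563, -0.    ,  1.2176, -1.263 ]))
carried opening 0.040982832575286884
place hit True tcp [0.4392 0.2036 0.0431] expected z 0.0432 F [0.0267 0.2993 4.3965]
t 35.9833
ik (np.float64(0.2628394520253883), np.float64(1.5707963267948966), array([ 0.045 ,  0.3803,  1.5273, -0.    ,  1.234 , -1.5258]))
descent hit False tcp [0.6077 0.0968 0.0373] opening 0.04754562509829819 t 39.025
lifted opening 0.04738016356765204 F [ 0.3429  0.0787 -0.8784] t 40.3
```

View pics/f_scene.png

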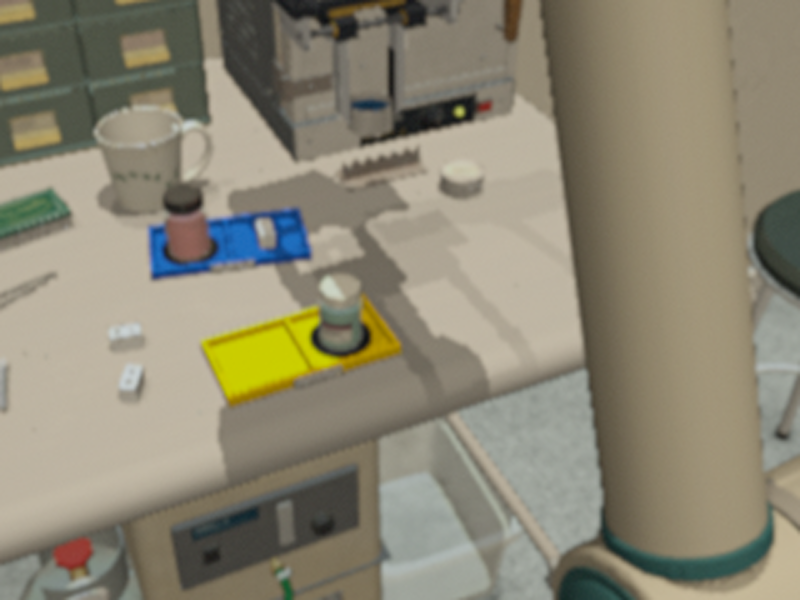

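The teal jar stands on the yellow tray's pad, at (340,315) in the scene crop, and the tin is held level. I'll place the tin, move clear and check.

```bash
python3 - <<'E'
from h import *
place((.4408,.2845),.0373,89,.17,.016,.22)
r.move_to([.40,-.15,.25],quat(yawpick((.40,-.15),.25,np.pi/2)))
save("scene","g_scene",(100,100,420,340)); save("top","g_top",(150,100,420,300))
cs={"blue_tray":(np.array([.627,.2538]),-10.9),"yellow_tray":(np.array([.440,.2440]),-1.2)}
for t,tr in(("pink_jar","blue_tray"),("drilled_block","blue_tray"),("teal_jar","yellow_tray"),("blue_tin","yellow_tray"),("ivory_jar",None),("lidded_tin",None)):
  for cam in("top","scene"):
    for d in models.mark_of(t,cam):
        if d["score"]<.3: continue
        p=np.array(d["at"]); o=""
        if tr:
            c,y=cs[tr]; y=np.radians(y); e=p[:2]-c
            o=np.array([np.cos(y)*e[0]+np.sin(y)*e[1],-np.sin(y)*e[0]+np.cos(y)*e[1]])
            if abs(o[0])>.06 or abs(o[1])>.1: continue
        print(t,cam,round(d["score"],2),p,"in tray",o)
print(telemetry.current_t(),telemetry.current_wrist_force())
E
```

```text
ik (np.float64(0.41303410019529085), np.float64(1.5533430342749532), array([ 0.4405,  0.2431,  1.7087, -0.    ,  1.1898, -1.1129]))
carried opening 0.04739793433033174
place hit True tcp [0.4406 0.2844 0.0402] expected z 0.0403 F [ 0.528  -1.0823  5.2198]
t 45.5417
ik (np.float64(0.979875666117259), 1.5707963267948966, array([-0.5219,  0.0377,  1.7528, -0.    ,  1.3511, -2.0927]))
pink_jar scene 0.96 [0.6333 0.2927 0.0053] in tray [-0.0012  0.0394]
drilled_block top 0.56 [0.6209 0.2151 0.0019] in tray [ 0.0013 -0.0392]
drilled_block scene 0.38 [0.6167 0.2147 0.0041] in tray [-0.0027 -0.0403]
teal_jar top 0.45 [0.4384 0.2033 0.0023] in tray [-0.0007 -0.0407]
teal_jar scene 0.96 [0.441  0.2018 0.0082] in tray [ 0.0019 -0.0422]
blue_tin top 0.76 [0.4388 0.2859 0.005 ] in tray [-0.0021  0.0419]
blue_tin scene 0.66 [0.4402 0.2847 0.0055] in tray [-0.0007  0.0407]
ivory_jar top 0.95 [ 0.4829 -0.1634  0.0017] in tray 
lidded_tin top 0.52 [ 0.6301 -0.0314  0.0001] in tray 
lidded_tin scene 0.78 [ 0.632  -0.0328 -0.0011] in tray 
lidded_tin scene 0.67 [0.4399 0.2859 0.0051] in tray 
47.85 [-0.408  -0.3891 -1.1603]
```

View pics/g_scene.png

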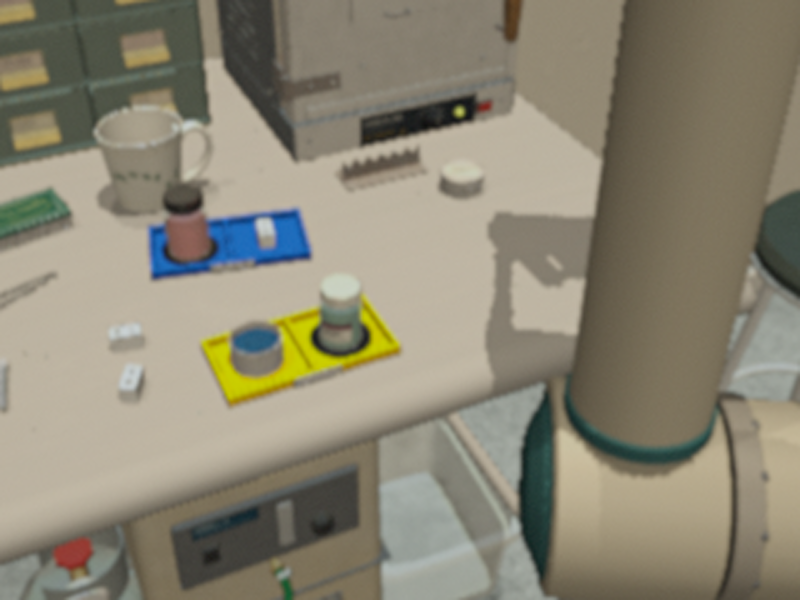

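View pics/g_top.png

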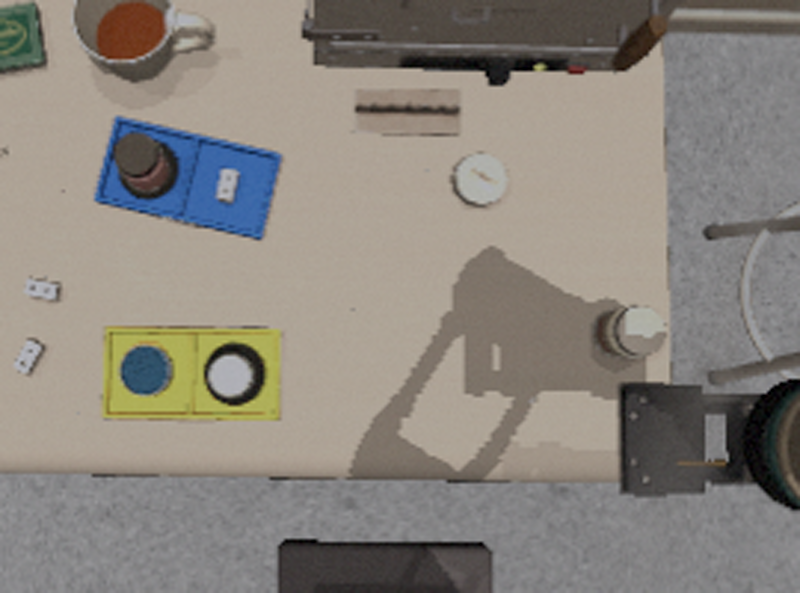

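All four things stand upright in their bays. In the top crop the pink jar is at (145,165), the block at (228,185), the tin at (147,370) and the teal jar at (233,374). The ivory jar and lidded tin are where they started, and the gripper is clear of everything.

```bash
python3 - <<'E'
from h import *
r.hold(.5); print(telemetry.current_wrist_force(), telemetry.current_t()); r.sign_off()
E
```

```text
[-0.3523 -0.1301 -0.592 ] 48.35
the job is handed in; nothing more can be done
```

Both kits are made up and the job is handed in at about 48 s of the 106 s allowed. The sign-off reported no verdict.

- **What I did:** The rightmost drilled block and the pink jar went into the blue tray. The teal jar and the open blue tin went into the yellow tray. Each was lowered slowly until it touched the floor of its bay, within about 0.1 mm of the expected height, then released.
- **Position checks:** In the last pictures all four stand upright. The networks put each within about 3 mm of its bay centre. The ivory jar and lidded tin read within about 4 mm of their starting readings, which is the networks' own accuracy.
- **Disagreements:**
    - The networks' heights for the placed things scattered from 2 to 8 mm (teal jar: 8 mm from the scene camera, 2 mm from the top). The contact heights say they sit on the floor.
    - The pink jar was confirmed by the scene camera only, because the top camera's network missed it. The picture shows it on its pad.
    - The scene camera's network also reported the placed blue tin as a second lidded tin.
    - The wrist force read about 0.6 N off zero with the gripper empty and clear. I took this as sensor offset.

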